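# Draw one conduit coupling from the sprung feeder and pack it

### The job

Get one coupling for the job out of the parts feeder: pull the orange knob all the way out to its stop so that the lowest coupling drops and rolls into the trough, then ease the knob back in by hand until it is fully home (do not let it snap back) so that the next coupling loads. Then take the coupling from the trough and put it in the open steel box, so that it lies on the box's floor. Leave the other coupling in the feeder and do not disturb the things lying around.

Things in the scene. Friction and masses are not known exactly. Their poses are not given: they have to be found in the camera images.
- feeder: Grey parts feeder fixed to the worktop, 226 x 72 x 114 mm. Origin on the worktop under the magazine; -x = outward, the way the knob is pulled (roughly toward the robot). Outward of the origin: magazine to 18 mm, chute sides 58 mm high to 72 mm, then a ramp 18 degrees down into a 28 mm wide trough with a 38 mm high end stop at 125 to 129 mm. Its housing, 109 mm high, reaches 92 mm back.
- shuttle (a joint): Travel of the shuttle in m: 0 = fully home, 0.060 = at its stop, along the feeder's -x. A spring pulls it home, about 4 N when in, 12 N when out. It sweeps the lowest coupling along, which drops only past 0.055. Let go when far out it snaps back faster than 0.4 m/s; let go within 5 mm of home it does not. Once home, the next coupling drops into it.
- knob (a point): On the axis of the shuttle's orange knob, at gripping height (82 mm): an upright post 18 mm in diameter with a 21 mm cap, from 62 to 99 mm above the worktop, 40 mm outward of the feeder's origin when home; moves with the shuttle. Free on both y sides above 60 mm; the shuttle's orange front bar, 84 mm high, stands 20 mm behind its axis.
- pocket (a point): Centre of the shuttle's pocket when home (fixed to the feeder, 72 mm high): where the centre of the lowest coupling lies.
- trough (a point): Point on the feeder where the centre of a delivered coupling comes to rest, 112 mm outward of the feeder's origin, 25 mm above the worktop. The coupling lies along the feeder's y and overhangs the trough by 9 mm at each end, both ends free for the fingers.
- coupling_1_center (a point): Centre of the lowest coupling in the feeder, the one to deliver: grey zinc tube, 25 mm in diameter, 46 mm long (its y, along the feeder's y), 45 g; it rolls about its axis. In the trough it can be gripped on its two end faces.
- coupling_2_center (a point): Centre of the other, identical coupling, above the first in the magazine.
- steel_box: Loose pressed steel box, 103 x 103 mm, walls 42 mm high, walls and floor 2 mm thick, 0.34 kg. Origin at the centre of its underside. Its flat cover is swung aside about a corner screw and still covers a strip of the -y side, at 42 to 47 mm height; open from y = -15 to +49 mm and x = -49 to +49 mm. A coupling lying in it has its centre 14 mm above the underside.
- steel_box_cover (a joint): Angle of the box's cover in rad, 0 = closed, about 1.8 = swung aside as it is; held by friction only.
- tape_black: Bystander: roll of black tape, 62 mm across, 19 mm high. Origin at the centre of its underside.
- felt_pen: Bystander: blue and grey felt pen lying down, 137 mm long (its x), 16 mm high. Origin at the centre of its underside.
- side_cutters: Bystander: side cutters with red handles lying flat, 157 x 58 x 14 mm. Origin at the centre of the underside.
- paint_bottle: Bystander: small yellow paint bottle standing, 37 mm across, 110 mm high. Origin at the centre of its underside.

How it is judged:
By the outcome, as a careful person would: the job done as asked, in the order asked, and still so for the second after the job is handed in, with the robot touching nothing.
It also fails if it takes over 59 s, if anything falls off the work surface, if the arm or the gripper's body presses on something with over 40 N, if the wrist force passes 120 N, or if a joint passes its speed limit or range.

### The arm

A 6-joint arm with a two-finger parallel gripper is mounted at the origin on a cart in front of the work surface, level with it; the furniture and walls round the work are solid. World frame = base frame: x ahead of the robot, y to its left, z up, the work surface at z = 0. Lengths are in m, angles in rad, forces in N, time in s.
With the tool pointing down it reaches from about 0.325 to 0.9 m from the base axis. Payload 6.1 kg.
Tool frame: the origin (TCP) lies midway between the tips of the shut fingers; the grasp point (between the pads) lies 19 mm behind it; x points along the fingers, y is the direction in which the jaws open and shut, and the axes are right-handed (so a half turn about x gives the same grasp; the last joint's range is limited). The gripper opens to 85 mm and grips with 20 to 120 N. Pads are 22 mm wide; open, the fingers measure 114 mm over their backs; the gripper's body (76 mm by 85 mm) begins 54 mm behind the grasp point. The pads swing forward as they close: fully open they stand 13 mm farther back than shut.
Start: joints at [1.031, 0.22, 1.526, -0, 1.395, -0.126], TCP at [0.251, 0.572, 0.206] pointing down, gripper open.
Joint ranges: [-2.98, 2.98], [-0.91, 2.08], [0.09, 2.57], [-1.24, 4.39], [0.2, 2.65], [-2.68, 2.68]. Speed limits (rad/s): [2.57, 2.57, 3.01, 3.14, 3.14, 3.14].

### API

Orientations are given as [roll, pitch, yaw] about the fixed x, y, z axes, in that order (R = Rz(yaw) Ry(pitch) Rx(roll)).
In Python, from plant import movep, move_l, set_joints, gripper_to, hold, inverse_kinematics, observe, get_image, get_calibration, Unreachable, job_done gives the robot as it stands. Calls block until the motion is done:
- movep(position, orientation): joint-space move of the TCP to a pose.
- move_l(position, feed=0.15, rotation=None, max_force=None): straight line of the TCP; rotation=None keeps the orientation; feed is the mean speed in m/s. With max_force (N) it stops when the force on the tool has changed by that much, and returns True; else False.
- set_joints(angles): joint-space move.
- gripper_to(opening, f_grip=None): finger opening in m; f_grip is the grip in N (None keeps the last); returns when the fingers have stopped.
- hold(seconds).
- inverse_kinematics(position, orientation): joint angles nearest the present ones, or None.
- observe(): the state.
- get_image(name): name is "scene" or "top" or "wrist"; returns (picture, depth): 420x560x3 uint8, red, green, blue; 420x560 float32, m along the optical axis (not along the pixel's ray), 0 where there is no reading.
- get_calibration(name): a dict with "intrinsics" (3x3 intrinsics, pixels), "world_from_camera" (4x4, takes a point from camera to world coordinates). Camera axes: x right, y down, z forward; pixel columns grow to the right and rows downward; lengths in m; the calibration is good to about 2 mm. A picture is of the moment at which its call begins: read the wrist's pose just before it. get_calibration takes no time and is no camera call; for the wrist camera it gives the pose at the moment of the call.
A pose or a line that the arm cannot do raises Unreachable and nothing moves.
- job_done(): hands the job in, once; it reports no verdict.
The state is a dict: "time_s": time; "q": joint angles; "joint_velocities": joint speeds; "joint_torque": joint torques, N m; "eef_pos": TCP position; "tcp_rot": TCP orientation; "ft_force": force on the tool from outside, world axes, zero at the start; "torque": the same for the moment, N m; "opening": finger opening in m.
Only numpy, scipy, OpenCV 4.12 (cv2) and the standard library are available. Lean on these libraries where they do the work, as an engineer would, in place of code of your own. Each camera call takes 0.05 s, during which the arm holds its last target.

## Working session

There is one attempt and no reset: what is moved stays moved. The work goes in short steps, each a Python script; the robot and the scene stay as the last script left them, time stands still between calls to the robot, and variables do not carry over. Pictures are saved under pics/ and viewed, and the job is handed in when it is done.

```bash
ls; mkdir -p pics
cat > h.py <<'E'
import numpy as np, cv2
from plant import *
def snap(name,fn):
    cal=get_calibration(name); im,d=get_image(name)
    cv2.imwrite('pics/'+fn+'.png',im[:,:,::-1]); np.savez('pics/'+fn+'.npz',im=im,d=d,K=cal['intrinsics'],T=cal['world_from_camera'])
    return im,d,cal
def load(fn):
    z=np.load('pics/'+fn+'.npz'); return z['im'],z['d'],z['K'],z['T']
def ray(K,T,u,v,z):
    r=T[:3,:3]@np.linalg.solve(K,[u,v,1.]); o=T[:3,3]; return o+r*(z-o[2])/r[2]
def cloud(d,K,T):
    v,u=np.indices(d.shape); p=np.stack([(u-K[0,2])/K[0,0]*d,(v-K[1,2])/K[1,1]*d,d],-1)
    return p@T[:3,:3].T+T[:3,3]
E
python3 - <<'E'
from h import *
for n in ['scene','top','wrist']: 
    _,_,c=snap(n,n+'0'); print(n,c['intrinsics'],c['world_from_camera'])
s=observe(); print(s)
E
```

```text
pics
scene [[535.24515316   0.         279.64220994]
 [  0.         535.24515316 217.19131467]
 [  0.           0.           1.        ]] [[ 0.896459   -0.25452468  0.36273745  0.02482394]
 [-0.4430826  -0.50331267  0.74185859 -1.26043913]
 [-0.00625096 -0.82576846 -0.56397463  1.01596299]
 [ 0.          0.          0.          1.        ]]
top [[514.71027013   0.         277.70154307]
 [  0.         514.71027013 209.46979085]
 [  0.           0.           1.        ]] [[-0.01872005 -0.99867064  0.04802614  0.55013058]
 [-0.99975766  0.01925369  0.01067299 -0.00660909]
 [-0.01158348 -0.0478147  -0.99878906  1.68243667]
 [ 0.          0.          0.          1.        ]]
wrist [[321.30607517   0.         278.90672172]
 [  0.         321.30607517 211.56626383]
 [  0.           0.           1.        ]] [[ 0.40258953  0.88046804  0.25039509  0.18719426]
 [ 0.91537812 -0.38659471 -0.11237185  0.59875825]
 [-0.00213841  0.27444592 -0.96160016  0.37212479]
 [ 0.          0.          0.          1.        ]]
{'time_s': 0.15, 'q': array([ 1.03090308e+00,  2.21067810e-01,  1.52735598e+00,  1.26070584e-05,
        1.39471621e+00, -1.26054872e-01]), 'joint_velocities': array([ 0.00192174, -0.00148925, -0.00440104,  0.00189052, -0.00052939,
        0.00068851]), 'joint_torque': array([ 8.86512726e-05, -4.97485507e+01, -3.89903855e+01, -1.44687433e-04,
        7.26091312e-03, -2.77504517e-05]), 'eef_pos': array([0.25103678, 0.57180789, 0.20523238]), 'tcp_rot': array([-1.7048704 ,  1.56924894, -2.118711  ]), 'ft_force': array([ 0.11149694,  1.00725502, -0.70540996]), 'torque': array([ 0.00618905,  0.03355444, -0.03723371]), 'opening': 0.08539409474057524}
```

View pics/scene0.png

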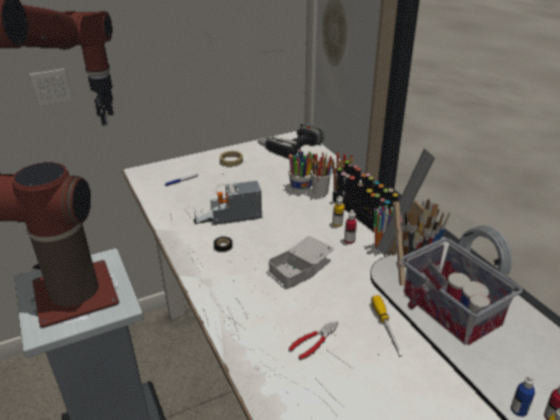

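View pics/top0.png

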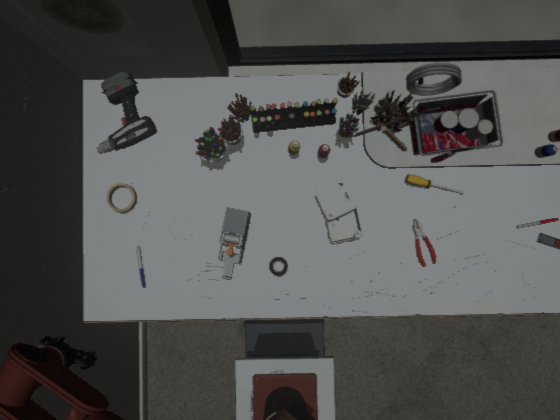

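View pics/wrist0.png

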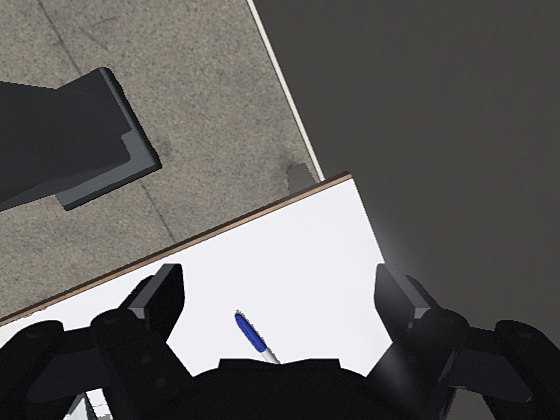

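The top view shows the feeder around (233,240), knob at about (230,250), tape at (278,266), box at (343,225) with its cover swung off to the upper left, pen at (141,267) and cutters at (424,242). The scene view agrees. Next I zoom in and measure.

Run:
```python
from h import *
im,d,K,T=load('top0')
c=im[170:290,200:380,::-1]; cv2.imwrite('pics/topz.png',cv2.resize(c,None,fx=4.4,fy=4.4,interpolation=cv2.INTER_CUBIC))
P=cloud(d,K,T)
# feeder: points with z>0.02 in region
m=(P[...,2]>0.015)&(P[...,2]<0.2); 
for name,(u0,u1,v0,v1) in dict(feeder=(205,262,200,285),box=(310,370,175,250),tape=(265,295,252,282)).items():
    s=np.zeros_like(m); s[v0:v1,u0:u1]=1; q=P[m&s]
    print(name,len(q),q.min(0),q.max(0),cv2.minAreaRect(q[:,:2].astype(np.float32)))
s=np.zeros_like(m); s[205:285,205:262]=1
q=P[s&(P[...,2]>0.1)&(P[...,2]<0.13)]; print('housing',cv2.minAreaRect(q[:,:2].astype(np.float32)),np.median(q[:,2]))
print('table z',np.median(P[150:300,150:200,2]), np.median(P[270:300,300:400,2]))
hsv=cv2.cvtColor(im,cv2.COLOR_RGB2HSV); o=(hsv[...,0]<18)&(hsv[...,1]>130)&s.astype(bool)
v,u=np.nonzero(o);print('orange',len(u),u.mean(),v.mean(),u.min(),u.max(),v.min(),v.max()); print(P[o].mean(0), np.c_[u,v,np.round(P[o],3)][::6])
```

```text
feeder 1348 [0.41320322 0.10134299 0.01500239] [0.63628258 0.20187727 0.12121379] ((0.5219777822494507, 0.15800271928310394), (0.07164565473794937, 0.22026091814041138), 77.58726501464844)
box 1148 [ 0.52208975 -0.25430547  0.01562978] [ 0.71963241 -0.11188485  0.05742227] ((0.6183209419250488, -0.18467141687870026), (0.1907937079668045, 0.1091373935341835), 16.36186408996582)
tape 152 [ 0.41908398 -0.01542624  0.01509289] [0.48964803 0.04269194 0.02784521] ((0.4481375217437744, 0.013889960944652557), (0.05852452293038368, 0.059417255222797394), 48.6511344909668)
housing ((0.5624406933784485, 0.14909693598747253), (0.07164565473794937, 0.13739806413650513), 77.58726501464844) 0.10913170996666866
table z 0.0003478584698383136 0.00043751700411065464
orange 35 229.68571428571428 249.22857142857143 227 233 243 254
[0.5067474  0.16067232 0.09332087] [[2.29e+02 2.43e+02 5.26e-01 1.63e-01 8.60e-02]
 [2.31e+02 2.45e+02 5.19e-01 1.59e-01 6.90e-02]
 [2.29e+02 2.49e+02 5.08e-01 1.62e-01 1.04e-01]
 [2.30e+02 2.50e+02 5.05e-01 1.59e-01 1.00e-01]
 [2.31e+02 2.51e+02 5.01e-01 1.56e-01 1.03e-01]
 [2.28e+02 2.53e+02 4.96e-01 1.65e-01 1.04e-01]]
```

Run:
```python
from h import *
im,d,K,T=load('scene0')
c=im[160:300,170:350,::-1]; cv2.imwrite('pics/scz.png',cv2.resize(c,None,fx=4.2,fy=4.2,interpolation=cv2.INTER_CUBIC))
```

```text
(no output)
```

View pics/topz.png

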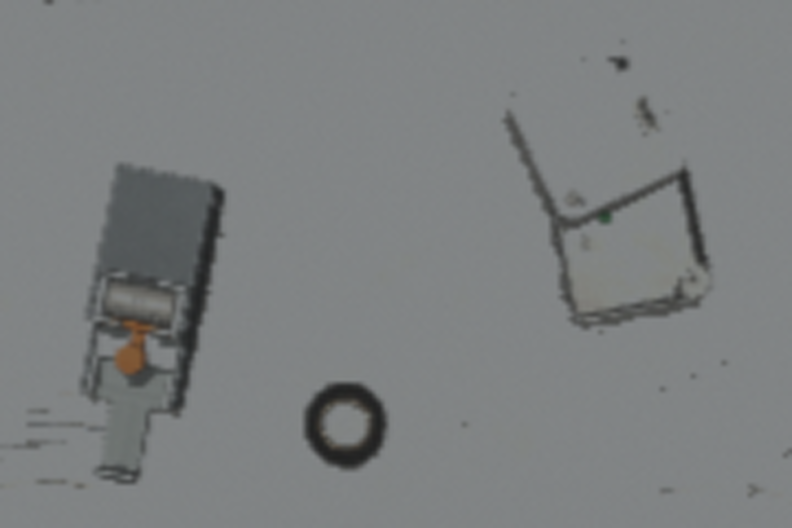

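View pics/scz.png

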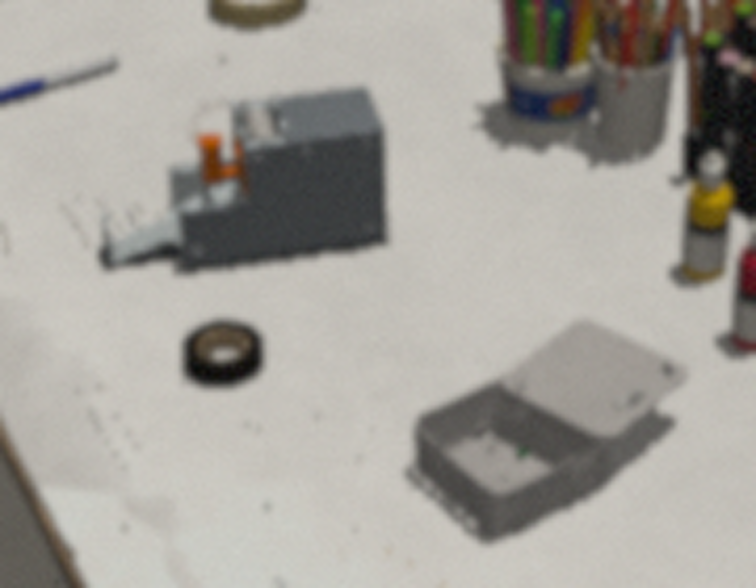

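The feeder shows yaw about -12.4° and its housing top reads 0.109 m, as given. I now take a wrist close-up over the feeder.

```bash
cat >> h.py <<'E'
from scipy.spatial.transform import Rotation as Ro
def down(a):
    y=np.array([np.cos(a),np.sin(a),0]); x=np.array([0,0,-1.]); return np.stack([x,y,np.cross(x,y)],1)
def rpy(a): 
    import warnings; warnings.simplefilter('ignore'); return Ro.from_matrix(down(a)).as_euler('xyz')
E
python3 - <<'E'
from h import *
s=observe(); Rt=Ro.from_euler('xyz',s['tcp_rot']).as_matrix(); print(np.round(Rt,3))
T=get_calibration('wrist')['world_from_camera']
print('cam in tool',Rt.T@(T[:3,3]-s['eef_pos']),'\n',np.round(Rt.T@T[:3,:3],3))
psi=np.deg2rad(-12.4)
for a in (psi+np.pi/2,psi-np.pi/2):
    for p in ([.55,.15,.26],[.5015,.1625,.063],[.431,.178,.012]): print(np.rad2deg(a),p,inverse_kinematics(p,rpy(a)))
# box
im,d,K,T=load('top0'); P=cloud(d,K,T)
for lo,hi in ((.03,.044),(.044,.06),(-.005,.01)):
    s=np.zeros(d.shape,bool); s[175:250,310:365]=1; s&=(P[...,2]>lo)&(P[...,2]<hi)
    vis=np.zeros((75,55),np.uint8); vis[s[175:250,310:365]]=255
    cv2.imwrite(f'pics/bm{int(lo*1000)}.png',cv2.resize(vis,None,fx=6,fy=6,interpolation=0))
    q=P[s];print(lo,hi,len(q),cv2.minAreaRect(q[:,:2].astype(np.float32)))
E
cd pics; python3 -c "
import cv2,numpy as np
cv2.imwrite('bm.png',np.hstack([cv2.imread('bm30.png'),np.full((450,10,3),90,np.uint8),cv2.imread('bm44.png')]))"
```

```text
[[-0.001  0.402  0.916]
 [-0.001  0.916 -0.402]
 [-1.    -0.002 -0.   ]]
cam in tool [-0.16701362 -0.00120911 -0.06931949] 
 [[ 0.    -0.275  0.962]
 [ 1.    -0.    -0.   ]
 [ 0.001  0.962  0.275]]
77.6 [0.55, 0.15, 0.26] [ 1.27937940e-01  5.87038033e-02  1.60482373e+00 -4.44089210e-16
  1.47806512e+00 -1.22643756e+00]
77.6 [0.5015, 0.1625, 0.063] [ 1.63696483e-01  1.40931089e-01  1.90364793e+00 -4.44089210e-16
  1.09701364e+00 -1.19067902e+00]
77.6 [0.431, 0.178, 0.012] [ 2.22290902e-01  8.56003353e-02  2.07950622e+00 -4.44089210e-16
  9.76486097e-01 -1.13208460e+00]
-102.4 [0.55, 0.15, 0.26] [0.12793794 0.0587038  1.60482373 0.         1.47806512 1.91515509]
-102.4 [0.5015, 0.1625, 0.063] [ 1.63696483e-01  1.40931089e-01  1.90364793e+00 -4.44089210e-16
  1.09701364e+00  1.95091364e+00]
-102.4 [0.431, 0.178, 0.012] [ 2.22290902e-01  8.56003353e-02  2.07950622e+00 -4.44089210e-16
  9.76486097e-01  2.00950806e+00]
0.03 0.044 529 ((0.6181421875953674, -0.18496394157409668), (0.19018429517745972, 0.10869716107845306), 16.23792266845703)
0.044 0.06 586 ((0.6179068088531494, -0.18495826423168182), (0.19075123965740204, 0.10728159546852112), 17.210004806518555)
-0.005 0.01 2668 ((0.6195807456970215, -0.18254607915878296), (0.17767634987831116, 0.24296224117279053), 88.7682876586914)
```

View pics/bm.png

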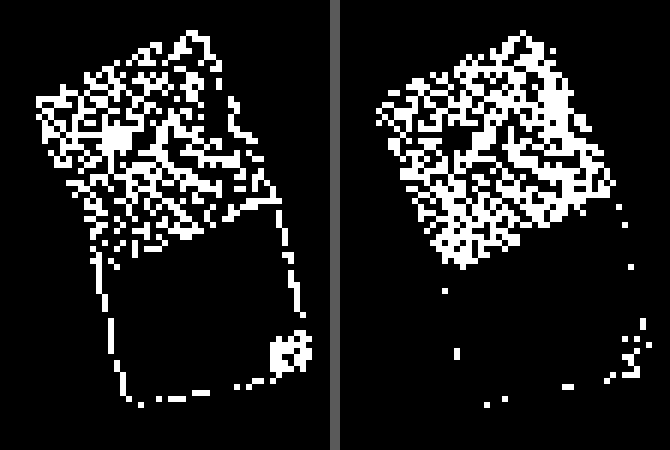

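Run:
```python
from h import *
a=np.deg2rad(77.6)
movep([.51,.16,.26],rpy(a)); hold(.2)
im,d,c=snap('wrist','w1'); print(observe()['time_s'],observe()['eef_pos'],observe()['ft_force'])
T=c['world_from_camera'];print(T)
```

```text
2.1833 [0.50982624 0.16064519 0.25990116] [-0.86635385  0.03820101  0.28135429]
[[ 2.14058781e-01  9.39364419e-01  2.67905444e-01  4.41588154e-01]
 [ 9.76820719e-01 -2.05753180e-01 -5.90500720e-02  1.74359058e-01]
 [-3.47139392e-04  2.74335775e-01 -9.61633902e-01  4.26888874e-01]
 [ 0.00000000e+00  0.00000000e+00  0.00000000e+00  1.00000000e+00]]
```

View pics/w1.png

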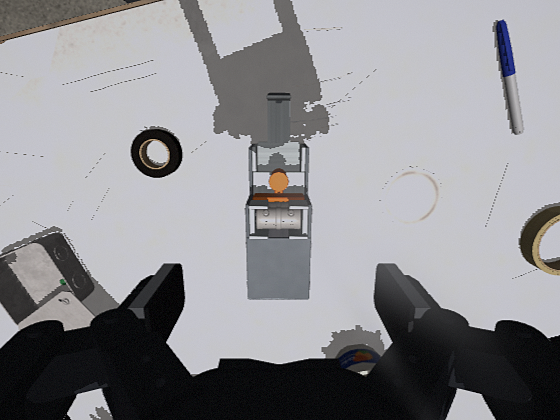

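The wrist view has the feeder upright in the picture. The knob cap is at (279,181), the housing top spans columns 247–311, and the trough end stop is at row 95. I compute positions from it.

```bash
python3 - <<'E'
from h import *
im,d,K,T=load('w1'); P=cloud(d,K,T)
hsv=cv2.cvtColor(im,cv2.COLOR_RGB2HSV)
o=((hsv[...,0]<20)&(hsv[...,1]>140)).astype(np.uint8); o[:160]=0;o[192:]=0;o[:,:255]=0;o[:,305:]=0
v,u=np.nonzero(o); (cx,cy),r=cv2.minEnclosingCircle(np.c_[u,v].astype(np.float32)); print('cap px',cx,cy,r,len(u))
print('cap centre', ray(K,T,cx,cy,.099), 'dia', 2*r/K[0,0]*np.median(d[o>0]), 'depth z',np.median(P[o>0][:,2]))
m=(P[...,2]>.1)&(P[...,2]<.118); m[:230]=0;m[310:]=0;m[:,:240]=0;m[:,320:]=0
q=P[m]; b=cv2.minAreaRect(q[:,:2].astype(np.float32)); print('housing',b,np.median(q[:,2]))
# housing edges per row, in columns
g=cv2.cvtColor(im,cv2.COLOR_RGB2GRAY)
L=[];Rr=[]
for row in range(245,295,5):
    idx=np.nonzero(m[row])[0]; L.append(ray(K,T,idx.min()-.5,row,.109)); Rr.append(ray(K,T,idx.max()+.5,row,.109))
L=np.array(L);Rr=np.array(Rr)
for E in (L,Rr):
    p=np.polyfit(E[:,0],E[:,1],1); print('edge ang',np.rad2deg(np.arctan(p[0])),np.std(np.polyval(p,E[:,0])-E[:,1]))
M=(L+Rr)/2; p=np.polyfit(M[:,0],M[:,1],1); psi=np.arctan(p[0]); print('mid',M.mean(0),np.rad2deg(psi), 'width',np.linalg.norm((L-Rr).mean(0)))
for cc in (.4312,.5015,.54): print(cc,np.polyval(p,cc))
# end stop top face row & housing rear
col=279
print('col z profile',[(r,np.round(P[r,col],3).tolist()) for r in list(range(86,150,4))])
print('rear', ray(K,T,279,299.5,.109))
E
python3 - <<'E'
import cv2
a=cv2.imread('pics/w1.png')[80:310,220:340]
cv2.imwrite('pics/w1z.png',cv2.resize(a,None,fx=2.6,fy=2.6,interpolation=cv2.INTER_CUBIC))
E
```

```text
cap px 278.5 181.5 10.12432861328125 296
cap centre [0.50127851 0.16073173 0.099     ] dia 0.020986485728846826 depth z 0.09808930375799121
housing ((0.5893275141716003, 0.1402004361152649), (0.07115284353494644, 0.0810420885682106), 77.81295013427734) 0.10814762959883323
edge ang -11.826834309404099 0.00033022360912590454
edge ang -12.319602320067634 0.0004002820907776845
mid [0.59159237 0.13998145 0.109     ] -12.076533270791122 width 0.06874341260887785
0.4312 0.17429789042633942
0.5015 0.15925698985271824
0.54 0.151019796793196
col z profile [(86, [0.402, 0.183, -0.001]), (90, [0.407, 0.182, -0.001]), (94, [0.411, 0.181, 0.005]), (98, [0.418, 0.18, 0.035]), (102, [0.421, 0.179, 0.009]), (106, [0.425, 0.178, 0.009]), (110, [0.43, 0.177, 0.01]), (114, [0.435, 0.176, 0.013]), (118, [0.439, 0.175, 0.014]), (122, [0.444, 0.174, 0.015]), (126, [0.449, 0.173, 0.018]), (130, [0.453, 0.172, 0.017]), (134, [0.458, 0.171, 0.021]), (138, [0.463, 0.17, 0.021]), (142, [0.467, 0.169, 0.023]), (146, [0.472, 0.168, 0.025])]
rear [0.62985313 0.1330966  0.109     ]
```

View pics/w1z.png

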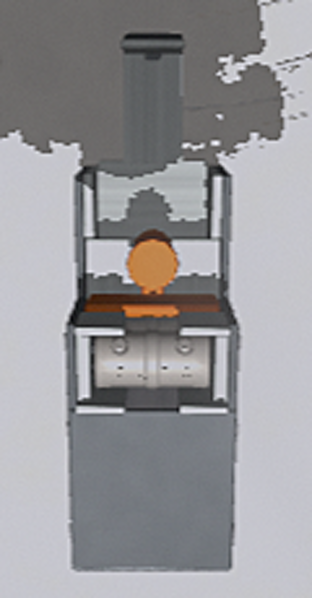

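Knob at (0.5013, 0.1607), cap diameter 21.0 mm as given, yaw -12.3°. The predicted housing rear and end stop agree to 1–2 mm. Next I grip the knob.

```bash
cat >> h.py <<'E'
PSI=np.deg2rad(-12.3); OUT=-np.array([np.cos(PSI),np.sin(PSI),0]); A=PSI+np.pi/2
KN=np.array([.5013,.1607,0]); ORG=KN-.04*OUT; TR=ORG+.112*OUT
def st(): 
    s=observe(); print('t',round(s['time_s'],2),'p',np.round(s['eef_pos'],4),'F',np.round(s['ft_force'],1),'open',round(s['opening'],4)); return s
E
python3 - <<'E'
from h import *
gripper_to(.05,60)
movep(KN+[0,0,.15],rpy(A)); 
print(move_l(KN+[0,0,.064],feed=.12,max_force=10)); st()
gripper_to(0.0,60); st()
snap('wrist','w2'); snap('scene','s2')
E
cd pics; python3 -c "
import cv2,numpy as np
a=cv2.imread('s2.png')[150:290,170:310]; cv2.imwrite('s2z.png',cv2.resize(a,None,fx=4,fy=4,interpolation=2))"
```

```text
False
t 4.01 p [0.5023 0.1609 0.0651] F [-1.  -0.2  0.3] open 0.0498
t 4.42 p [0.5023 0.1617 0.0653] F [-1.   4.7  5.1] open 0.0167
```

View pics/w2.png

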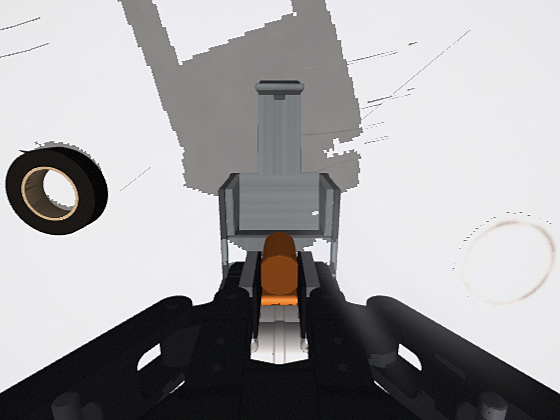

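View pics/s2z.png

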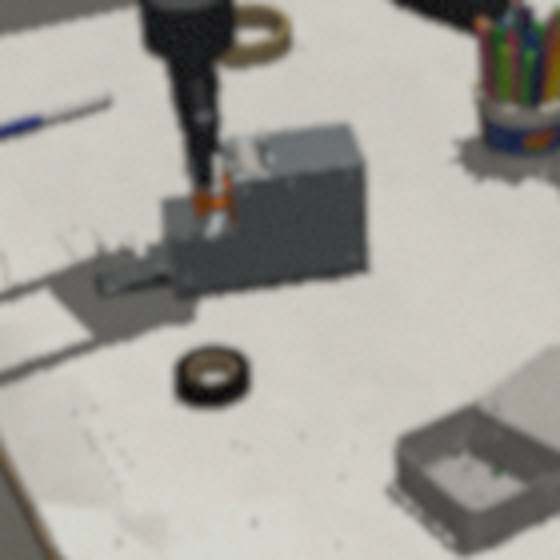

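The wrist view shows the fingers on both sides of the orange post at (280,265), opening 16.7 mm. Next I pull.

```bash
python3 - <<'E'
from h import *
gripper_to(0.0,90)
s=st(); p0=s['eef_pos']
r=move_l(p0+OUT*.066,feed=.04,max_force=28); s=st(); print(r,'travel',(s['eef_pos']-p0)@OUT)
hold(.6); s=st(); print('travel',(s['eef_pos']-p0)@OUT)
np.save('p0.npy',p0)
snap('wrist','w3'); snap('scene','s3')
E
cd pics; python3 -c "
import cv2,numpy as np
a=cv2.imread('s3.png')[150:290,170:310]; cv2.imwrite('s3z.png',cv2.resize(a,None,fx=4,fy=4,interpolation=2))"
```

```text
t 4.74 p [0.5023 0.1616 0.0654] F [-0.7  3.3  6.5] open 0.0156
t 6.2 p [0.4455 0.1743 0.0656] F [10.4 -1.3 -7.3] open 0.0149
True travel 0.05816481939571878
t 6.8 p [0.4462 0.1742 0.0656] F [ 9.8 -1.1 -7.5] open 0.0152
travel 0.05755263409783877
```

View pics/w3.png

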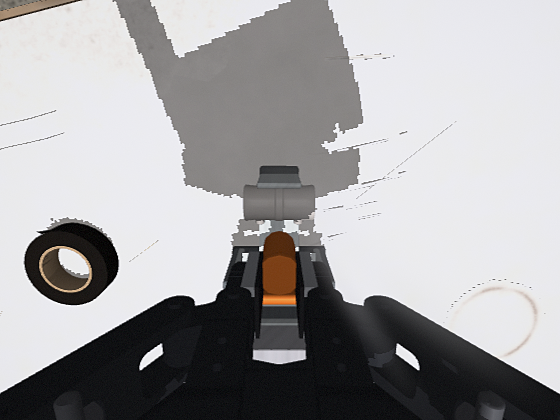

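View pics/s3z.png

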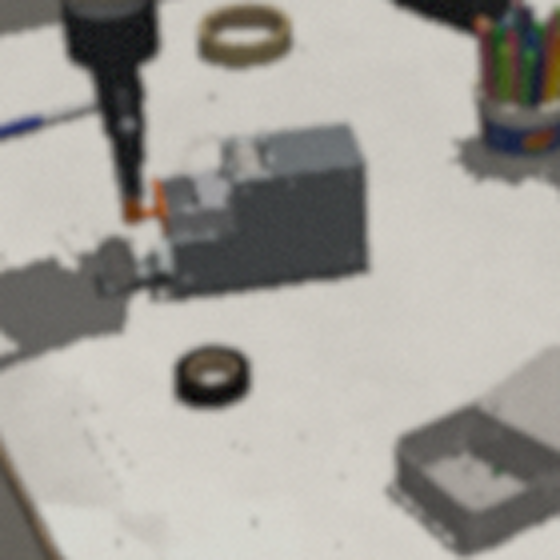

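The coupling has dropped into the trough at (280,203). Travel read 58 mm when the force limit tripped. I pull once more to confirm it's at the stop, then ease it back.

```bash
python3 - <<'E'
from h import *
p0=np.load('p0.npy'); s=st()
r=move_l(s['eef_pos']+OUT*.006,feed=.015,max_force=25); s=st(); print(r,'travel',(s['eef_pos']-p0)@OUT)
hold(.2); s=st(); print('travel',(s['eef_pos']-p0)@OUT); snap('wrist','w3b')
E
cd pics; python3 -c "
import cv2,numpy as np
for f in ('w2','w3b'):
  im=cv2.imread(f+'.png');h=cv2.cvtColor(im,40);m=((h[...,0]<20)&(h[...,1]>140));v,u=np.nonzero(m);print(f,len(u),u.mean(),v.mean(),v.min(),v.max())"
```

```text
t 6.9 p [0.4461 0.1741 0.0656] F [10.2 -2.  -7.4] open 0.0155
t 7.26 p [0.4439 0.1746 0.0657] F [ 15.2  -0.5 -12.8] open 0.0151
False travel 0.05982097142188574
t 7.46 p [0.4439 0.1746 0.0657] F [ 16.2  -0.5 -11.4] open 0.015
travel 0.05980521857827116
w2 2581 267.7152266563348 266.6718326230143 149 321
w3b 2473 264.37323089365145 264.8358269308532 0 308
```

Run:
```python
from h import *
p0=np.load('p0.npy'); s=st()
r=move_l(s['eef_pos']+OUT*.008,feed=.02,max_force=30); s=st(); print(r,'travel',(s['eef_pos']-p0)@OUT)
hold(.2); s=st(); print('travel',(s['eef_pos']-p0)@OUT); snap('wrist','w3c')
```

```text
t 7.51 p [0.4439 0.1746 0.0657] F [ 16.1  -0.2 -12.2] open 0.0153
t 7.87 p [0.4439 0.1747 0.0659] F [ 33.7  -2.6 -28.3] open 0.0151
False travel 0.05987025585383338
t 8.07 p [0.4439 0.1747 0.0659] F [ 31.6  -2.9 -29.2] open 0.0151
travel 0.05986757340745437
```

View pics/w3c.png

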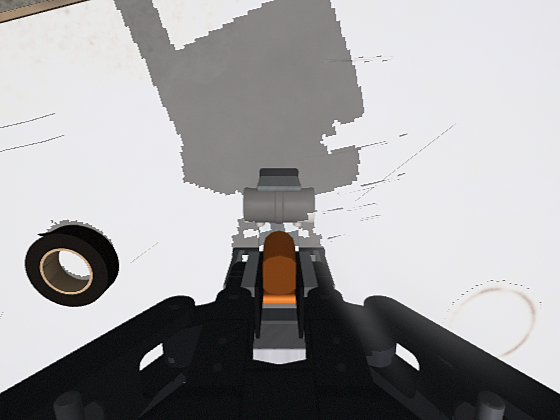

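That is a hard stop: 59.9 mm, force rising to 34 N with no further motion, and the knob hasn't slipped in the grip. The coupling lies at (280,203). Next I ease it home.

```bash
python3 - <<'E'
from h import *
p0=np.load('p0.npy'); s=st()
move_l(p0+OUT*.004,feed=.05); s=st(); print('travel',(s['eef_pos']-p0)@OUT)
r=move_l(p0-OUT*.004,feed=.015,max_force=15); s=st(); print(r,'travel',(s['eef_pos']-p0)@OUT)
hold(.3); s=st(); print('travel',(s['eef_pos']-p0)@OUT)
snap('wrist','w4'); snap('scene','s4')
E
cd pics; python3 -c "
import cv2,numpy as np
a=cv2.imread('s4.png')[150:290,170:310]; cv2.imwrite('s4z.png',cv2.resize(a,None,fx=4,fy=4,interpolation=2))"
```

```text
t 8.12 p [0.4439 0.1747 0.0659] F [ 32.1  -2.7 -27.2] open 0.0152
t 9.54 p [0.4993 0.1624 0.0656] F [ 4.6  1.7 -2.4] open 0.0151
travel 0.0031055265146267114
t 9.97 p [0.5024 0.1617 0.0655] F [-1.6  0.6  4.6] open 0.0153
True travel -5.415824946635419e-05
t 10.27 p [0.5024 0.1617 0.0655] F [-1.4 -0.2  5.1] open 0.0151
travel -5.435083156815709e-05
```

View pics/w4.png

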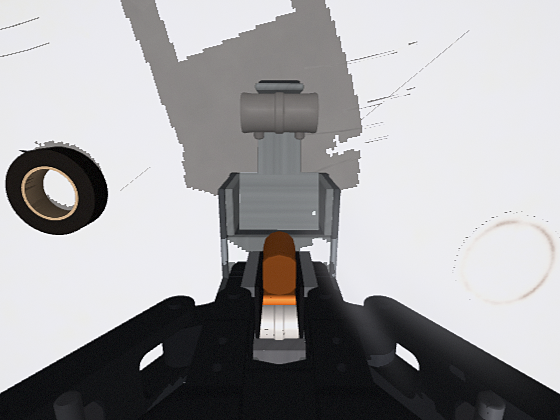

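View pics/s4z.png

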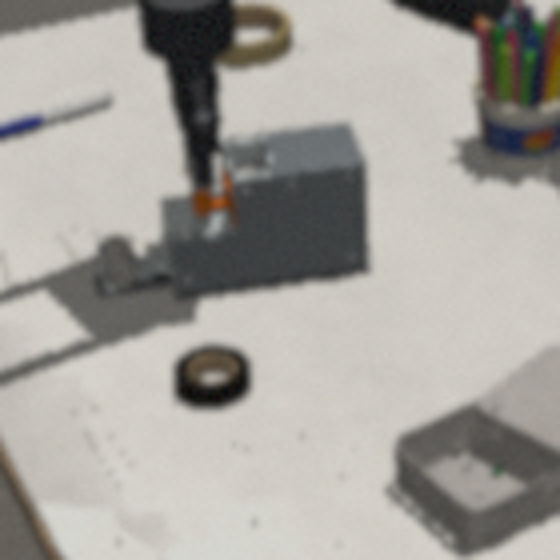

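The shuttle is home: travel -0.05 mm, firm contact, and the delivered coupling is in the trough at (280,112). The next one is in the magazine. I release, rise and look at the feeder and the box.

```bash
python3 - <<'E'
from h import *
gripper_to(.05,60); s=st()
move_l(s['eef_pos']+[0,0,.1],feed=.15)
gripper_to(.062,60)
movep(np.r_[TR[:2]+[.02,-.004],.2],rpy(A)); hold(.2); st()
im,d,c=snap('wrist','w5'); snap('top','t5')
E
cd pics; python3 -c "
import cv2,numpy as np
a=cv2.imread('t5.png')[170:290,200:380]; cv2.imwrite('t5z.png',cv2.resize(a,None,fx=4.4,fy=4.4,interpolation=2))"
```

```text
t 10.79 p [0.5028 0.162  0.0651] F [ 0.3  0.5 -0.1] open 0.0501
t 12.44 p [0.451  0.1717 0.1991] F [ 0.   0.1 -1.2] open 0.0623
```

View pics/w5.png

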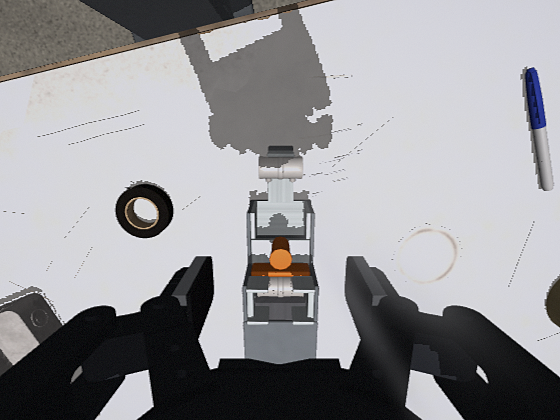

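View pics/t5z.png

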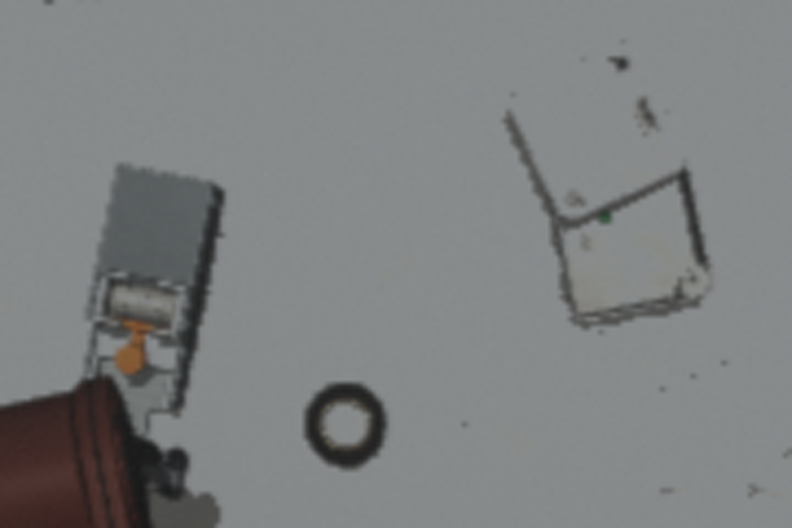

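The top view shows the knob back where it started, with the next coupling loaded. In the wrist view the delivered coupling lies at columns 259–303, rows 154–180. I measure it and the knob.

Run:
```python
from h import *
im,d,K,T=load('w5'); P=cloud(d,K,T)
s=np.zeros(d.shape,bool); s[150:186,250:312]=1; z=P[...,2]
m=s&(z>.026)&(z<.045)&(np.abs((P-ORG)@OUT-.112)<.013)
q=P[m]; b=cv2.minAreaRect(q[:,:2].astype(np.float32)); print(len(q),b,np.percentile(q[:,2],95))
yv=np.array([-OUT[1],OUT[0],0]); 
print('out',np.percentile((q-ORG)@OUT,[2,50,98]),'y',np.percentile((q-ORG)@yv,[1,50,99]))
print('TR',TR)
hsv=cv2.cvtColor(im,cv2.COLOR_RGB2HSV); o=((hsv[...,0]<20)&(hsv[...,1]>140)&(z>.093)&(z<.105)); o[:230]=0;o[285:]=0
v,u=np.nonzero(o);(cx,cy),r=cv2.minEnclosingCircle(np.c_[u,v].astype(np.float32)); print('cap',cx,cy,r,ray(K,T,cx,cy,.099))
```

```text
954 ((0.42982497811317444, 0.17583875358104706), (0.045990847051143646, 0.023097475990653038), 77.01321411132812) 0.03619384684459638
out [0.10202355 0.11445599 0.12391336] y [-0.02229498  0.00031791  0.0230321 ]
TR [0.43095272 0.17603819 0.        ]
cap 279.7682800292969 258.30487060546875 11.307345390319824 [0.5000706  0.16027744 0.099     ]
```

The coupling measures 46 mm long, its top is at 36 mm, and its centre lies within about 1 mm of the nominal trough point. Next I grip it by the end faces.

Run:
```python
from h import *
p=np.r_[TR[:2]+[-.001,0],0]
move_l(p+[0,0,.1],feed=.2)
r=move_l(p+[0,0,.0107],feed=.1,max_force=10); print(r); st()
snap('wrist','w6')
gripper_to(.03,40); s=st(); 
if s['opening']>.038:
    move_l(s['eef_pos']+[0,0,.09],feed=.12); hold(.1); st(); snap('wrist','w7')
```

```text
False
t 14.24 p [0.4307 0.1762 0.0114] F [-0.1  1.1 -0.8] open 0.0622
t 14.7 p [0.4305 0.1762 0.0113] F [-1.   0.   4.6] open 0.03
```

View pics/w6.png

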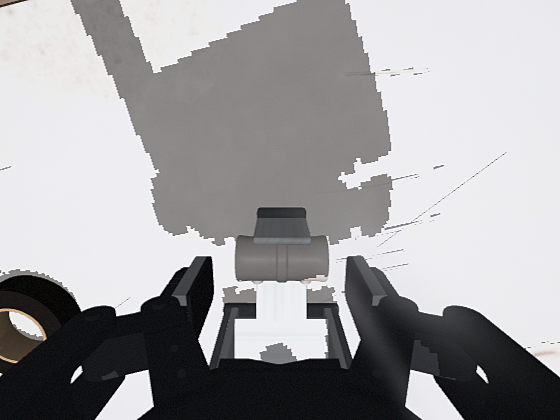

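The fingers closed to 30 mm, so they missed the coupling. I look before moving.

```bash
python3 - <<'E'
from h import *
snap('wrist','w8'); snap('scene','s8'); st()
E
cd pics; python3 -c "
import cv2,numpy as np
a=cv2.imread('s8.png')[170:270,160:280]; cv2.imwrite('s8z.png',cv2.resize(a,None,fx=5.5,fy=5.5,interpolation=2))"
```

```text
t 14.8 p [0.4305 0.1762 0.0113] F [-1.1  1.3  6.9] open 0.0302
```

View pics/w8.png

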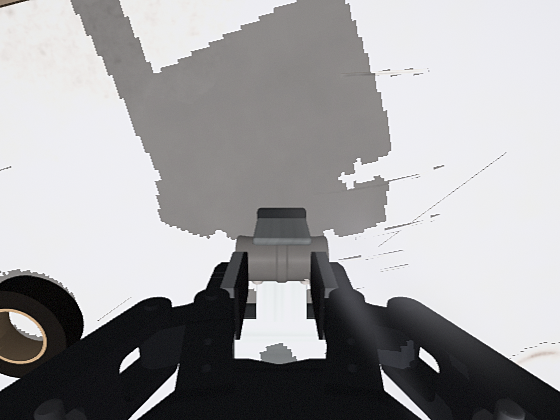

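View pics/s8z.png

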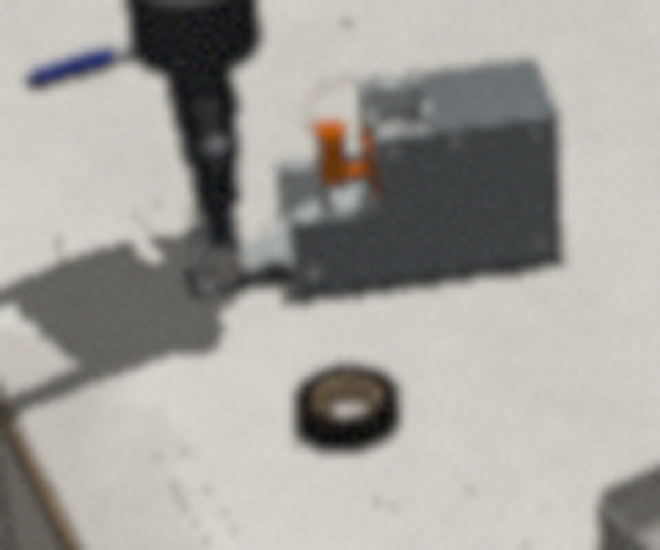

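Run:
```python
from h import *
for f in ('w6','w8'):
    im,d,K,T=load(f); P=cloud(d,K,T)
    print(f)
    for c in (200,208,238,244,250,280,312,318,324,358):
        print(c,[(r,np.round(((P[r,c]-ORG)@OUT*1000),0),np.round(P[r,c,2]*1000,0)) for r in (245,252,258,264,270,278,290)])
a=cv2.imread('pics/w8.png')[200:380,190:370]; cv2.imwrite('pics/w8z.png',cv2.resize(a,None,fx=3.3,fy=3.3,interpolation=2))
a=cv2.imread('pics/w6.png')[200:380,150:400]; cv2.imwrite('pics/w6z.png',cv2.resize(a,None,fx=3,fy=3,interpolation=2))
```

```text
w6
200 [(245, np.float64(110.0), np.float64(-1.0)), (252, np.float64(105.0), np.float64(-1.0)), (258, np.float64(123.0), np.float64(47.0)), (264, np.float64(124.0), np.float64(54.0)), (270, np.float64(124.0), np.float64(60.0)), (278, np.float64(122.0), np.float64(64.0)), (290, np.float64(117.0), np.float64(64.0))]
208 [(245, np.float64(110.0), np.float64(-1.0)), (252, np.float64(105.0), np.float64(-1.0)), (258, np.float64(123.0), np.float64(48.0)), (264, np.float64(121.0), np.float64(49.0)), (270, np.float64(119.0), np.float64(50.0)), (278, np.float64(114.0), np.float64(49.0)), (290, np.float64(110.0), np.float64(52.0))]
238 [(245, np.float64(122.0), np.float64(30.0)), (252, np.float64(120.0), np.float64(33.0)), (258, np.float64(117.0), np.float64(34.0)), (264, np.float64(115.0), np.float64(36.0)), (270, np.float64(111.0), np.float64(35.0)), (278, np.float64(107.0), np.float64(35.0)), (290, np.float64(80.0), np.float64(-1.0))]
244 [(245, np.float64(123.0), np.float64(31.0)), (252, np.float64(120.0), np.float64(32.0)), (258, np.float64(118.0), np.float64(35.0)), (264, np.float64(115.0
[... 4446 characters left out ...]
.float64(124.0), np.float64(67.0)), (290, np.float64(120.0), np.float64(70.0))]
324 [(245, np.float64(123.0), np.float64(31.0)), (252, np.float64(123.0), np.float64(41.0)), (258, np.float64(123.0), np.float64(47.0)), (264, np.float64(124.0), np.float64(54.0)), (270, np.float64(123.0), np.float64(59.0)), (278, np.float64(123.0), np.float64(65.0)), (290, np.float64(122.0), np.float64(73.0))]
358 [(245, np.float64(110.0), np.float64(-0.0)), (252, np.float64(106.0), np.float64(-1.0)), (258, np.float64(102.0), np.float64(-0.0)), (264, np.float64(98.0), np.float64(-1.0)), (270, np.float64(94.0), np.float64(-1.0)), (278, np.float64(88.0), np.float64(-2.0)), (290, np.float64(81.0), np.float64(0.0))]
```

View pics/w8z.png

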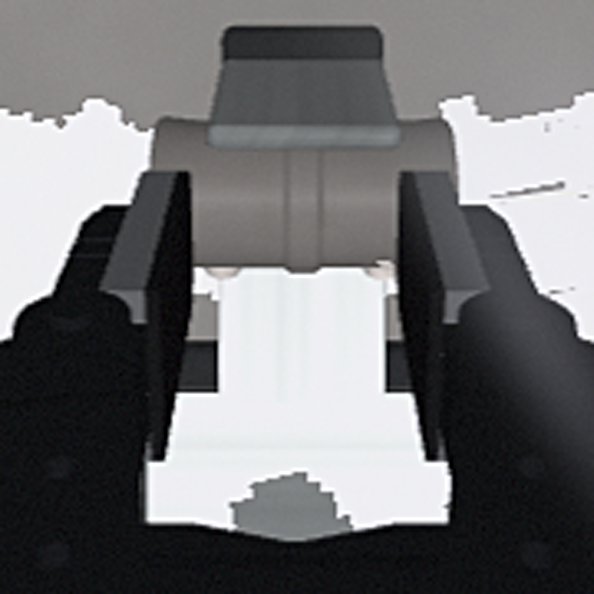

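View pics/w6z.png

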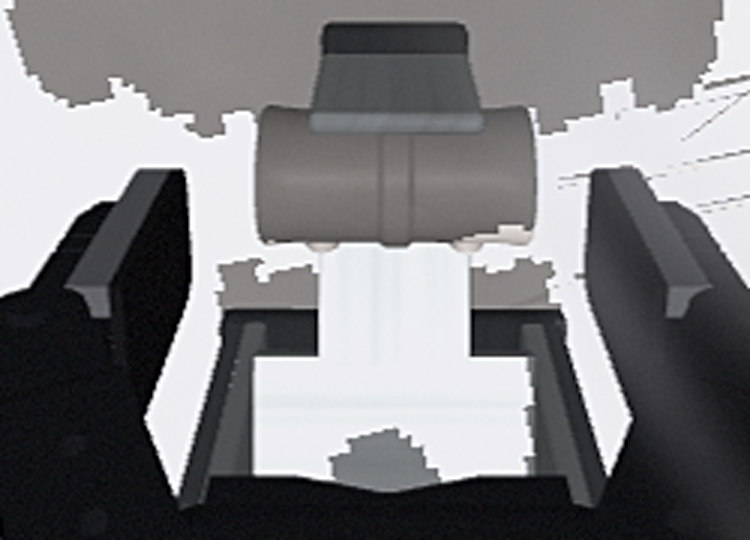

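The depth image explains the miss. With 62 mm opening the pad tips are actually about 35 mm behind the reported TCP, at z≈47 mm, not about 5 mm behind it, so they closed above the coupling. I lift off and measure the tip offset directly before trying again.

Run:
```python
from h import *
s=observe(); move_l(s['eef_pos']+[0,0,.06],feed=.15)
for f,o in (('g30',None),('g46',.046),('g62',.062)):
    if o: gripper_to(o,40)
    s=observe(); im,d,c=snap('wrist',f); K=c['intrinsics'];T=c['world_from_camera']
    P=cloud(d,K,T); Rt=Ro.from_euler('xyz',s['tcp_rot']).as_matrix(); Q=(P-s['eef_pos'])@Rt
    m=(np.abs(Q[...,1])<.065)&(np.abs(Q[...,2])<.05)&(Q[...,0]>-.14)&(Q[...,0]<.0)&(d>0)&(d<.2)
    q=Q[m]; print(f,s['opening'],'n',len(q),'max fwd x',np.percentile(q[:,0],[90,99,99.8]))
    pad=q[(q[:,0]>-.06)]
    for sg in (1,-1):
        w=pad[pad[:,1]*sg>0]; t=w[w[:,0]>np.percentile(w[:,0],80)]; print(' side',sg,'inner y',np.percentile(np.abs(w[:,1]),1),'z range',np.percentile(w[:,2],[1,99]),'tip x',w[:,0].max(), 'front x hist',np.percentile(w[:,0],[50,90,99]))
    np.save('pics/Q_'+f+'.npy',Q)
    b=Q[390,279]; print(' body centre px',b, Q[370,279],Q[410,279])
st()
```

```text
g30 0.03018938354865889 n 50974 max fwd x [-0.07302846 -0.03639943 -0.0299615 ]
 side 1 inner y 0.013349600712736647 z range [-0.01141571  0.01061906] tip x -0.024950125369014413 front x hist [-0.04609436 -0.03278894 -0.02678654]
 side -1 inner y 0.016398028114073874 z range [-0.01146902  0.01040944] tip x -0.025567084019020855 front x hist [-0.04603784 -0.03285315 -0.02698643]
 body centre px [-0.10771595 -0.00129849 -0.01032163] [-0.10197228 -0.0012988  -0.01063664] [-0.11295775 -0.00129808 -0.01031087]
g46 0.045859077946819794 n 50119 max fwd x [-0.07295884 -0.03649159 -0.03009505]
 side 1 inner y 0.021299453866629556 z range [-0.01143566  0.01043878] tip x -0.02581290154308438 front x hist [-0.04704584 -0.03383205 -0.02789529]
 side -1 inner y 0.024285674874418933 z range [-0.0114462  0.0104999] tip x -0.02607404804641159 front x hist [-0.04692853 -0.03380732 -0.0277195 ]
 body centre px [-0.10856103 -0.00128085 -0.01116202] [-0.10188144 -0.00128147 -0.01055191] [-0.11328297 -0.00128079 -0.01066137]
g62 0.0620644717043197 n 48985 max fwd x [-0.07291033 -0.03803169 -0.03243566]
 side 1 inner y 0.029196023889672053 z range [-0.01138546  0.0105606 ] tip x -0.029484537486695078 front x hist [-0.04830752 -0.03601491 -0.03069638]
 side -1 inner y 0.032216043533869816 z range [-0.01139091  0.01058667] tip x -0.029065072819567408 front x hist [-0.04825234 -0.03594291 -0.03102449]
 body centre px [-0.10841158 -0.0012906  -0.01098739] [-0.10248708 -0.00129089 -0.01107555] [-0.11357236 -0.00129033 -0.01095344]
t 16.1 p [0.4306 0.1762 0.0713] F [1.1 0.1 0.2] open 0.0623
```

View pics/g46.png

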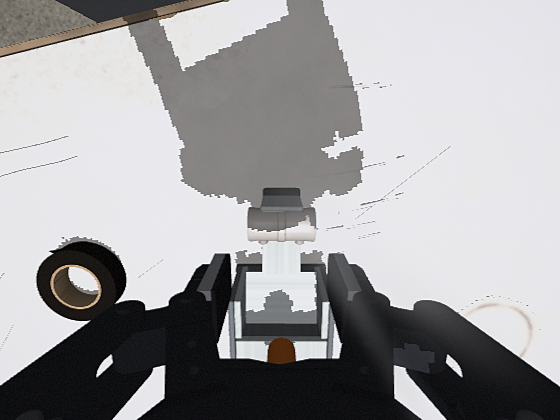

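At 46 mm opening the tips are consistently about 26.5 mm behind the reported TCP, and the whole gripper is shifted the same way. The jaw width reads true. I take that offset into account and grip again, watching the force.

Run:
```python
from h import *
p=np.r_[TR[:2]+[-.001,0],-.0135]
r=move_l(p,feed=.08,max_force=8); print(r); st()
snap('wrist','w6b')
gripper_to(.036,40); s=st(); snap('wrist','w7')
```

```text
False
t 17.31 p [ 0.4306  0.1762 -0.0129] F [0.6 0.6 0.3] open 0.0618
t 17.64 p [ 0.4305  0.1761 -0.0128] F [-1.7 -1.5  6.5] open 0.0451
```

View pics/w7.png

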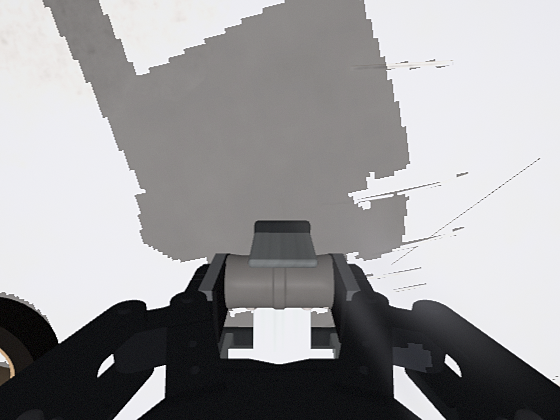

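Gripped at 45 mm, with the coupling between the pads. I lift and move over the box to measure it.

```bash
python3 - <<'E'
from h import *
s=observe(); move_l(s['eef_pos']+[0,0,.14],feed=.15); s=st()
movep([.60,-.165,.19],rpy(np.deg2rad(98))); hold(.2); st()
snap('wrist','w9'); snap('top','t9')
E
cd pics; python3 -c "
import cv2,numpy as np
a=cv2.imread('t9.png')[170:290,200:380]; cv2.imwrite('t9z.png',cv2.resize(a,None,fx=4.4,fy=4.4,interpolation=2))"
```

```text
t 18.78 p [0.4295 0.1759 0.126 ] F [-1.   0.5 -1.4] open 0.0448
t 20.42 p [ 0.6    -0.1638  0.19  ] F [ 0.8  0.3 -0.6] open 0.0452
```

View pics/w9.png

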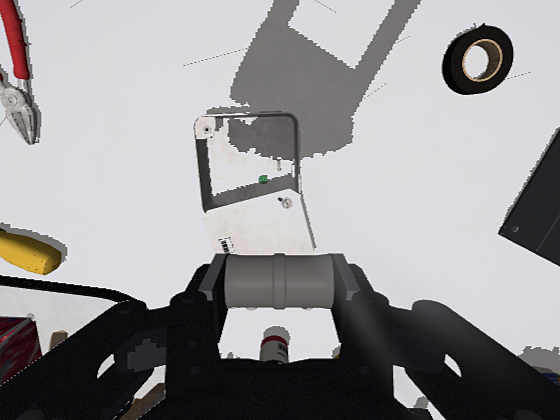

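View pics/t9z.png

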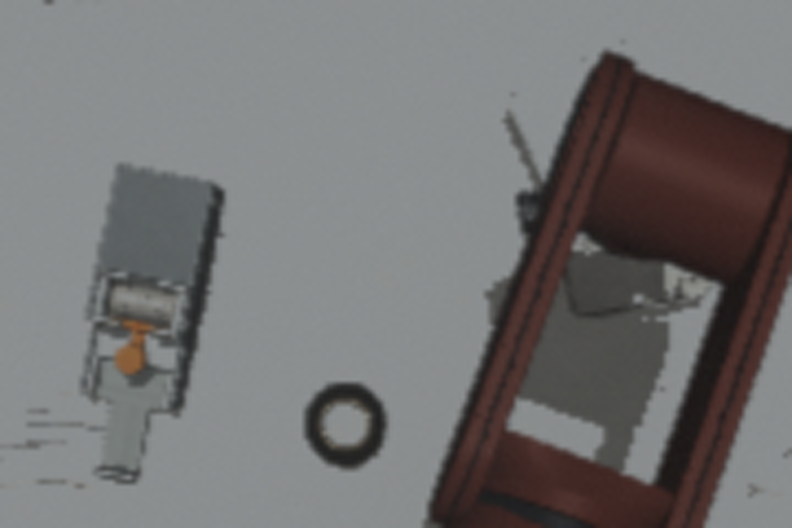

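The top view shows the trough empty and the next coupling loaded. In the wrist view the box opening has its front rim at row ~115 and side walls at columns ~196–206 and ~297–302. The cover edge runs from (205,212) to (298,188). I zoom in.

Run:
```python
from h import *
im,d,K,T=load('w9'); P=cloud(d,K,T)
a=im[100:260,180:330,::-1]; cv2.imwrite('pics/w9z.png',cv2.resize(a,None,fx=3.7,fy=3.7,interpolation=2))
z=(P[...,2]*1000).round()
def near(c0,c1,r0,r1):
    m=np.zeros(d.shape,bool); m[r0:r1,c0:c1]=1; m&=(z>34)&(z<50); return P[m]
# front rim rows 108-122; left wall; right wall
for n,b,ax in (('front',(210,290,106,124),0),('left',(190,212,125,195),1),('right',(290,308,125,180),1)):
    q=near(*b); v=q[:,:2]; c=v.mean(0); u,s,w=np.linalg.svd(v-c); print(n,len(q),c,'dir deg',np.rad2deg(np.arctan2(w[0,1],w[0,0])),'spread',np.percentile((v-c)@w[1],[2,98]),q[:,2].mean())
for r in (115,117,119,130,150,170,190,205): print(r,[(c,z[r,c]) for c in (190,193,196,199,202,205,208,230,290,293,296,299,302,305)])
```

```text
front 194 [ 0.53101336 -0.20958559] dir deg 102.38465900322444 spread [-0.00521269  0.00258361] 0.04089575555242567
left 457 [ 0.56594208 -0.2474886 ] dir deg 0.14300426261095786 spread [-0.00724205  0.00942911] 0.04016916812427947
right 111 [ 0.55828863 -0.15235799] dir deg 10.485796429727614 spread [-0.00086133  0.00073421] 0.04068108143939859
115 [(190, np.float64(-1.0)), (193, np.float64(-1.0)), (196, np.float64(1.0)), (199, np.float64(42.0)), (202, np.float64(40.0)), (205, np.float64(41.0)), (208, np.float64(42.0)), (230, np.float64(38.0)), (290, np.float64(5.0)), (293, np.float64(41.0)), (296, np.float64(0.0)), (299, np.float64(-0.0)), (302, np.float64(-2.0)), (305, np.float64(-1.0))]
117 [(190, np.float64(-1.0)), (193, np.float64(-0.0)), (196, np.float64(41.0)), (199, np.float64(41.0)), (202, np.float64(40.0)), (205, np.float64(39.0)), (208, np.float64(40.0)), (230, np.float64(3.0)), (290, np.float64(2.0)), (293, np.float64(18.0)), (296, np.float64(42.0)), (299, np.float64(-1.0)), (302, np.float64(-1.0)), (305, np.float64(-1.0))]
119 [(190, np.float64(-0.0)), (193, np.float64(
[... 1367 characters left out ...]
190, np.float64(-0.0)), (193, np.float64(-0.0)), (196, np.float64(-1.0)), (199, np.float64(44.0)), (202, np.float64(33.0)), (205, np.float64(21.0)), (208, np.float64(6.0)), (230, np.float64(1.0)), (290, np.float64(42.0)), (293, np.float64(-0.0)), (296, np.float64(6.0)), (299, np.float64(40.0)), (302, np.float64(-1.0)), (305, np.float64(-3.0))]
205 [(190, np.float64(-0.0)), (193, np.float64(-2.0)), (196, np.float64(-1.0)), (199, np.float64(-0.0)), (202, np.float64(39.0)), (205, np.float64(27.0)), (208, np.float64(18.0)), (230, np.float64(43.0)), (290, np.float64(44.0)), (293, np.float64(44.0)), (296, np.float64(44.0)), (299, np.float64(43.0)), (302, np.float64(-0.0)), (305, np.float64(-0.0))]
```

View pics/w9z.png

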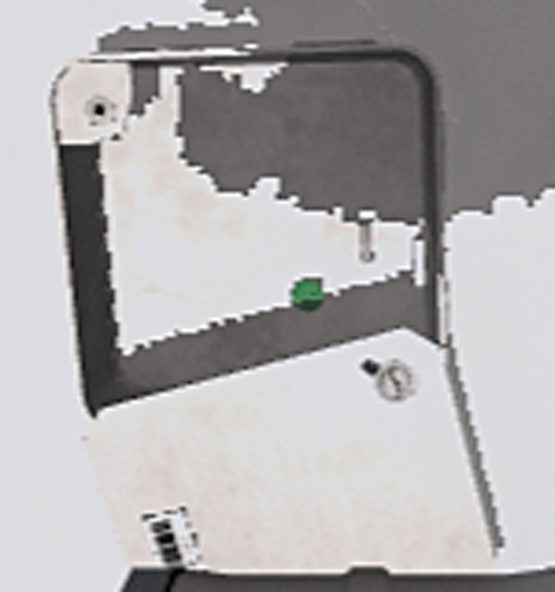

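Run:
```python
from h import *
im,d,K,T=load('w9'); P=cloud(d,K,T); z=P[...,2]
hi=(z>.012)&(z<.06)
L=[];Rr=[];F=[]
for r in range(126,186,2):
    c=np.nonzero(hi[r,186:230])[0]; L.append(ray(K,T,186+c.min()-.5,r,.042)[:2])
    c=np.nonzero(hi[r,280:312])[0]; Rr.append(ray(K,T,280+c.max()+.5,r,.042)[:2])
for c in range(206,290,2):
    r=np.nonzero(hi[104:135,c])[0]
    if len(r): F.append(ray(K,T,c,104+r.min()-.5,.042)[:2])
from numpy.linalg import norm
def fit(E):
    E=np.array(E,np.float32); vx,vy,x,y=cv2.fitLine(E,cv2.DIST_HUBER,0,.001,.001).ravel(); return np.array([x,y]),np.array([vx,vy])
(lc,ld),(rc,rd),(fc,fd)=map(fit,(L,Rr,F))
for n,dd in (('L',ld),('R',rd),('F',fd)): print(n,np.rad2deg(np.arctan2(dd[1],dd[0]))%180)
def inter(a,u,b,v): t=np.linalg.solve(np.c_[u,-v],b-a); return a+t[0]*u
fl=inter(lc,ld,fc,fd); fr=inter(rc,rd,fc,fd); print('corners',fl,fr,'width',norm(fl-fr))
xb=(fr-fl)/norm(fr-fl); yb=np.array([-xb[1],xb[0]]); print('x axis',np.rad2deg(np.arctan2(xb[1],xb[0])),'yb',yb)
cen=(fl+fr)/2-yb*.0515; print('centre',cen)
np.savez('box.npz',cen=cen,xb=xb,yb=yb)
for (u,v) in ((205,212),(298,188),(290,188)):
    q=ray(K,T,u,v,.045)[:2]-cen; print('cover edge',q@xb,q@yb)
for (u,v) in ((207,138),(215,118)):
    q=ray(K,T,u,v,.042)[:2]-cen; print('tab',q@xb,q@yb)
for (u,v) in ((278,168),(263,180)):
    q=ray(K,T,u,v,.003)[:2]-cen; print('floor thing',q@xb,q@yb,z[v-2:v+2,u-1:u+2].max())
# coupling held, in tool coords
print('q6',inverse_kinematics(np.r_[cen+.01*yb,.02],rpy(np.arctan2(xb[1],xb[0]))))
Q=P[(d<.2)&(d>0)]
m=np.zeros(d.shape,bool); m[252:308,240:325]=1; q=P[m&(z>.18)]; print('held top z',np.percentile(q[:,2],[2,50,98]), 'xy',np.median(q[:,:2],0))
```

```text
L 10.1756935
R 9.0621805
F 99.94401
corners [ 0.53716844 -0.25831446] [ 0.51941663 -0.15706027] width 0.10279854
x axis 99.94399 yb [-0.984977   -0.17268546]
centre [ 0.57901883 -0.19879407]
cover edge -0.045711695185333016 -0.043689678093649154
cover edge 0.04859808549083783 -0.022090955615829064
cover edge 0.040689605155873616 -0.021830098345790225
tab -0.0374670908042652 0.02889087990404448
tab -0.02820668833787956 0.04697215312573434
floor thing 0.029174925133876903 -0.0076945138992848975 0.006844598451889117
floor thing 0.012014650219974209 -0.020525520773903294 0.0049585565114858565
q6 [-0.46934687  0.36773198  1.71965744  0.          1.05420323 -2.21369874]
held top z [0.22468866 0.23628877 0.23901115] xy [ 0.5941824  -0.16464347]
```

The rim width comes out at 102.8 mm (103 expected) and the corner tab lies at x<-28, y>29. The held coupling's centre is 36.5 mm above the reported TCP. I lower it at box y=+15 with about 2 mm to spare.

```bash
python3 - <<'E'
from h import *
cen=np.load('box.npz')['cen']; a=np.deg2rad(99.6); xb=np.array([np.cos(a),np.sin(a)]); yb=np.array([-xb[1],xb[0]])
t=cen+.015*yb+.002*xb
movep(np.r_[t,.09],rpy(a)); hold(.2); s=st()
e=s['eef_pos'][:2]-t; print('err',e)
snap('wrist','w10'); t=t-e
r=move_l(np.r_[t,-.0205],feed=.07,max_force=8); s=st(); print(r)
hold(.2); st(); snap('wrist','w11'); snap('scene','s11')
E
cd pics; python3 -c "
import cv2,numpy as np
a=cv2.imread('s11.png')[180:320,220:370]; cv2.imwrite('s11z.png',cv2.resize(a,None,fx=4,fy=4,interpolation=2))"
```

```text
t 21.24 p [ 0.5664 -0.1997  0.0929] F [ 0.7  0.1 -0.3] open 0.045
err [ 0.00249441 -0.00038907]
t 23.02 p [ 0.5618 -0.1991 -0.0199] F [-0.5 -0.4 -0.2] open 0.0455
False
t 23.22 p [ 0.5616 -0.199  -0.0202] F [-0.4  0.  -0. ] open 0.045
```

View pics/w11.png

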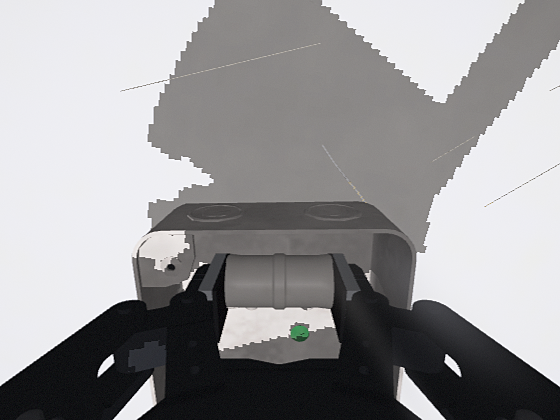

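View pics/s11z.png

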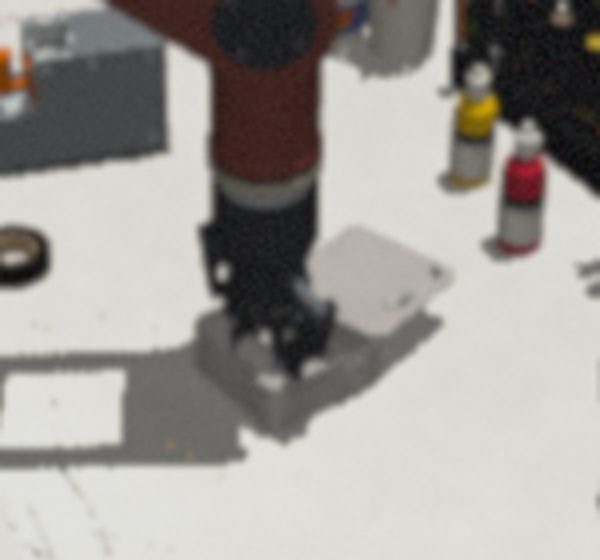

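The coupling is inside the box just above the floor, with the fingers clear of the walls and corner tab (left of column 190) and no contact force. I release and lift.

Run:
```python
from h import *
gripper_to(.054,20); hold(.3); s=st(); snap('wrist','w12')
r=move_l(s['eef_pos']+[0,0,.16],feed=.12,max_force=12); print(r); st(); hold(.2); snap('wrist','w13')
```

```text
t 23.87 p [ 0.5614 -0.1989 -0.0205] F [-1.2 -0.5  0.5] open 0.0542
False
t 25.4 p [ 0.5608 -0.1986  0.1384] F [-0.2 -0.7  0.4] open 0.0541
```

View pics/w13.png

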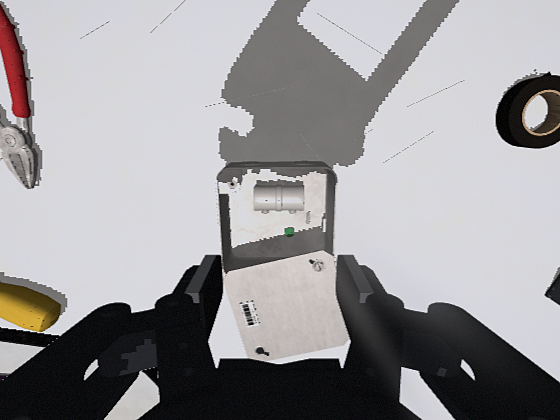

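The coupling lies on the box floor at (279,197) and the cover hasn't moved. I back off and make a last check of the whole scene.

Run:
```python
from h import *
s=observe(); move_l(s['eef_pos']+[-.03,0,.12],feed=.2)
set_joints([1.031, 0.22, 1.526, 0, 1.395, -0.126]); hold(.2); st()
im,d,c=snap('top','t14'); snap('scene','s14')
K,T=c['intrinsics'],c['world_from_camera']; P=cloud(d,K,T)
im0,d0,_,_=load('top0')
df=np.abs(im.astype(int)-im0).max(-1); df[300:]=0; v,u=np.nonzero(df>40); n,l,stt,cc=cv2.connectedComponentsWithStats((df>40).astype(np.uint8)); print([(tuple(x[:5])) for x in stt[1:] if x[4]>3])
hsv=cv2.cvtColor(im,cv2.COLOR_RGB2HSV); 
for I in (im0,im):
    h=cv2.cvtColor(I,cv2.COLOR_RGB2HSV)[200:285,205:262]; m=(h[...,0]<18)&(h[...,1]>130); v,u=np.nonzero(m); print(len(u),u.mean(),v.mean())
a=im[170:290,200:380,::-1]; cv2.imwrite('pics/t14z.png',cv2.resize(a,None,fx=4.4,fy=4.4,interpolation=2))
im,d,K,T=load('w13');P=cloud(d,K,T); m=np.zeros(d.shape,bool); m[180:212,254:304]=1; z=P[m][:,2]; print('coupling in box top z',np.percentile(z,[90,98]))
```

```text
t 29.51 p [0.2519 0.5722 0.2067] F [0.  0.4 0.3] open 0.0545
[(np.int32(335), np.int32(227), np.int32(7), np.int32(4), np.int32(9)), (np.int32(336), np.int32(231), np.int32(14), np.int32(5), np.int32(32))]
35 24.685714285714287 49.22857142857143
35 24.771428571428572 49.05714285714286
coupling in box top z [0.0251777  0.02601021]
```

View pics/t14z.png

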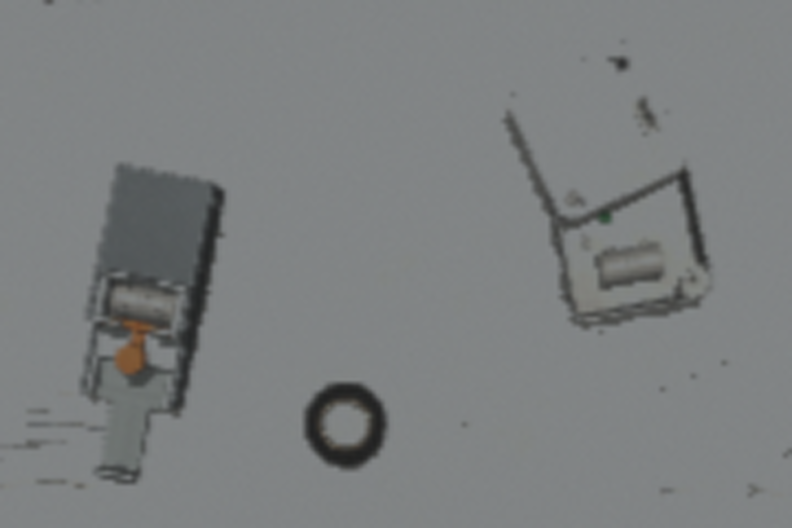

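View pics/s14.png

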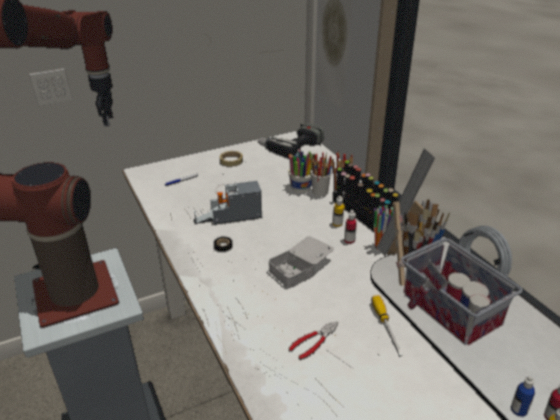

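The only change from the first top view is the coupling in the box. One more check: has the second coupling actually dropped a level?

Run:
```python
from h import *
for f in ('top0','t14'):
    im,d,K,T=load(f); P=cloud(d,K,T); q=P[236:242,228:236]; print(f,np.percentile(q[...,2],[50,80,95]))
job_done(); print(observe()['time_s'])
```

```text
top0 [0.10717584 0.10992571 0.11298427]
t14 [0.08368079 0.08613605 0.08836272]
the job is handed in; nothing more can be done
the job is handed in; nothing more can be done
```

The job is done and handed in at about 30 s on the robot's clock: one coupling lies on the floor of the steel box, and the other is loaded in the feeder.

- **Feeder:** I pulled the knob to its hard stop. Travel was 59.9 mm, and the force rose to about 45 N with no further motion. I held it all the way back in: travel read -0.05 mm with firm contact at home before I let go.
- **Next coupling:** It dropped one level in the magazine; its top went from about 110 mm to 86 mm, close to the 84.5 mm expected in the pocket.
- **Coupling in the box:** Its top measures about 25–26 mm above the worktop, against 26.5 mm expected for one lying on the floor.
- **Surroundings:** The before-and-after top views differ only where the coupling now lies in the box. The box, cover, knob and bystanders in that view are unmoved.

**Missed first grasp:** The finger tips turned out to be about 26 mm behind the reported TCP at that opening. The fingers therefore closed just above the coupling and pressed on it with about 7 N, without moving it. I measured the offset from the wrist depth image, corrected for it, and the second grasp held.

**Open disagreements:**
- The same offset means the knob was probably gripped near its top. The opening read 15–17 mm there, although the post is 18 mm and the cap 21 mm, and I did not resolve why. It did not slip.
- A wrist measurement of the knob cap after homing was 1.2 mm off the first one, within the calibration error. The top view agreed to a fraction of a pixel.

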